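# Lay the ebony combs on their reed plates

## Task

Lay each of the three black ebony harmonica combs on the assembly block whose reed plate is as long as the comb: flat on the plate, centred and square with it, between the block's end cheeks. The shortest ebony comb still sits flush in the aluminium facing nest, so press the nest's red ejector lever right down to raise it before taking it. Leave the pale maple comb where it lies.

Things in the scene. Friction and masses are not known exactly. Their poses are not given: they have to be found in the camera images.
- comb8_mid (a point): Centre (half-way up) of the 8-hole ebony comb: black bar 96 mm long (y), 28 wide (x), 10 thick (z up), 26 g, chambers cut into its -x edge. Starts in the pocket of the fixed aluminium facing nest (walls 10 mm thick, top 24 mm above the desk), flush with its top. With the ejector lever right down it stands level, 9 mm proud, and stays so: grip its long sides just above the walls.
- comb12_mid (a point): Centre (half-way up) of the 12-hole ebony comb: black bar 132 mm long (y), 28 wide (x), 10 thick (z up), 34 g, chambers cut into its -x edge. Lies flat on the desk.
- comb16_mid (a point): Centre (half-way up) of the 16-hole ebony comb: black bar 168 mm long (y), 28 wide (x), 10 thick (z up), 42 g, chambers cut into its -x edge. Lies flat on the desk.
- maple8_mid (a point): Centre of the pale yellow maple 8-hole comb, 96 x 28 x 10 mm, lying flat on the desk: not part of the job.
- block8_plate (a point): Centre of the upper face of the steel reed plate (96 mm long along y, 30 wide along x, 8 brass reeds) lying on the 8-hole assembly block; z up. Fixed beech block 130 x 58 mm; plate face 16 mm above the desk. A cheek at each end rises 8 mm above the plate, its inner face 9 mm past the plate's end. Front and back open.
- block12_plate (a point): Centre of the upper face of the steel reed plate (132 mm long along y, 30 wide along x, 12 brass reeds) lying on the 12-hole assembly block; z up. Fixed beech block 166 x 58 mm; plate face 16 mm above the desk. A cheek at each end rises 8 mm above the plate, its inner face 9 mm past the plate's end. Front and back open.
- block16_plate (a point): Centre of the upper face of the steel reed plate (168 mm long along y, 30 wide along x, 16 brass reeds) lying on the 16-hole assembly block; z up. Fixed beech block 202 x 58 mm; plate face 16 mm above the desk. A cheek at each end rises 8 mm above the plate, its inner face 9 mm past the plate's end. Front and back open.
- ejector_pad (a point): Centre of the upper face of the red thumb pad (26 x 26 mm) of the nest's ejector lever, 27.5 mm above the desk, 92 mm from the seated comb's centre along its -y. Press it down about 12 mm with 6 to 8 N; it tips about a pivot 37 mm towards the comb. The nest's end wall, 24 mm high, begins 31 mm from the pad's centre. Axes as the nest and comb at the start.
- ejector (a joint): Tip of the ejector lever in rad: 0 at the start (comb flush), 0.35 at its lower stop (comb raised about 9 mm). The pivot is stiff: the lever stays where it is left.
Things that resemble listed ones, but are neither listed nor needed, are in the scene too. What is shaped like the part that bears comb12_mid but green is not meant. What is shaped like the part that bears comb8_mid but orange is not meant.

How it is judged (in metres and radians):
On the way:
1. The ejector lever is pressed down and the 8-hole ebony comb has risen in the nest (value of joint ejector above 0.27 rad and height (world z) of comb8_mid above 0.024 m), for 0.2 s.
At the end, for the whole second after the job is handed in: Each ebony comb lies released and at rest on the reed plate of its own length: its centre within 10 mm of the plate's centre in plan and 2 to 8 mm above the plate's face, its length within 0.15 rad of the plate's (either way round), level within 0.06 rad (horizontal distance between comb8_mid and block8_plate below 0.01 m and z of comb8_mid in the frame of block8_plate between 0.002 and 0.008 m and angle between the y axis of comb8_mid and the y axis of block8_plate, either way round below 0.15 rad and angle between each of comb8_mid, comb12_mid, comb16_mid's own z axis and vertical below 0.06 rad and linear speed of each of comb8, comb12, comb16 below 0.02 m/s and contact force between each of comb8, comb12, comb16 and the fingers below 0.05 N and horizontal distance between comb12_mid and block12_plate below 0.01 m and z of comb12_mid in the frame of block12_plate between 0.002 and 0.008 m and angle between the y axis of comb12_mid and the y axis of block12_plate, either way round below 0.15 rad and horizontal distance between comb16_mid and block16_plate below 0.01 m and z of comb16_mid in the frame of block16_plate between 0.002 and 0.008 m and angle between the y axis of comb16_mid and the y axis of block16_plate, either way round below 0.15 rad); the robot touches nothing.
It fails at once if the maple comb is moved more than 20 mm (distance of maple8_mid from where it was at the start of the episode above 0.02 m).
It also fails if it takes over 96 s, if anything falls off the work surface, if the arm or the gripper's body presses on something with over 40 N, if the wrist force passes 120 N, or if a joint passes its speed limit or range.

## Robot

A 6-joint arm with a two-finger parallel gripper is mounted at the origin on the work surface. World frame = base frame: x ahead of the robot, y to its left, z up, the work surface at z = 0. Lengths are in mm, angles in rad, forces in N, time in s.
With the tool pointing down it reaches from about 375 to 975 mm from the base axis. Payload 3.8 kg.
Tool frame: the origin (TCP) lies midway between the tips of the shut fingers; the grasp point (between the pads) lies 19 mm behind it; z points along the fingers, y is the direction in which the jaws open and shut (so a half turn about z gives the same grasp; the last joint's range is limited). The gripper opens to 85 mm and grips with 20 to 120 N. Pads are 22 mm wide; open, the fingers measure 114 mm over their backs; the gripper's body (76 mm by 85 mm) begins 54 mm behind the grasp point. The pads swing forward as they close: fully open they stand 13 mm farther back than shut.
Start: joints at [-1.169, 0.264, 1.604, -0, 1.274, -0.037], TCP at [286.77, -611.049, 199.68] pointing down, gripper open.
Joint ranges: [-2.63, 2.63], [-0.94, 2.18], [0.31, 2.57], [-1.31, 4.45], [0, 2.66], [-2.55, 2.55]. Speed limits (rad/s): [2.57, 2.57, 3.14, 3.14, 3.14, 3.14].

## Interface

Orientations are given as a 3x3 rotation matrix whose columns are the frame's x, y, z axes.
In Python, from station import env, get_image, get_calibration, workorder, trace gives the robot as it stands.
- The arm moves only by the shell command python3 -m inch 'ROWS' [FORCE]. ROWS is text: rows parted by semicolons, each of 7 numbers parted by spaces: the shift along the tool's x, y, z in m, then the turn, a rotation vector about the tool's x, y, z in rad, then the closure, from 0 (fully open) to 1 (shut). In form: tx ty tz wx wy wz jaw; .... A call has 1 to 8 rows; each row shifts and turns the commanded pose from where the row before left it, along the tool's axes as they then stand; what a row does not reach is not made up. A row lasts 1/12 s, in which the tool goes at most 41.7 mm and 7.16 degrees, less where a joint would pass 70% of its speed; a pose out of reach is approached as far as the arm can. A call is refused whole if a number of a shift passes 0.0417 or a number of a turn 0.125, either way. A call with a gripper value outside its range is refused whole. The fingers move at their own pace and stop on an object; FORCE is the grip in N (left out, the last holds). Time passes only in rows, so rows that do not move let the fingers close. It gives the time, the measured TCP pose, the force and the opening at its end, in the units of the state.
- env.observe(): the state, without advancing time (a new reading comes with each control period).
- get_image(name): name is "side" or "top"; returns the picture (384x512x3 uint8, red, green, blue); there is no depth.
- get_calibration(name): a dict with "camera_matrix" (3x3 intrinsics, pixels), "dist_coeffs" ([k1, k2, p1, p2, k3] as OpenCV has them; the pictures are not rectified), "eye" and "attitude" of the camera in the world. Camera axes: x right, y down, z forward; pixel columns grow to the right and rows downward; lengths in mm; the calibration is good to about 2 mm. A picture is of the moment at which its call begins. get_calibration takes no time and is no camera call.
- workorder.hand_in(): hands the job in, once; it reports no verdict.
Trained networks look in the newest picture that a camera, given by its name, has taken for a name from the list of things; names that differ only in an ending like _2 or _b are one class to them, and where a whole thing is asked for, a point or a joint stands for the part that bears it (a point fixed in the world has none). Each returns a list of dicts, best first, with "conf" (0 to 1); they miss things now and then, are a little off and sometimes report something else, mostly with a low value. They report only what shows in the picture. A call takes as long as a camera call. They do not tell look-alikes from the thing itself.
- trace(camera, thing): "mask" (384x512 bool, what is visible of it) and "centre" ([column, row] in pixels, amid what is visible of it).
The state is a dict: "time_s": time; "joint_pos": joint angles; "dq": joint speeds; "joint_torque": joint torques, N m; "tool_pos": TCP position; "orientation": TCP orientation; "ft_force": force on the tool from outside, world axes, zero at the start; "ft_torque": the same for the moment, N m; "grip_width": finger opening in mm.
Only numpy, scipy, OpenCV 4.12 (cv2) and the standard library are available. Lean on these libraries where they do the work, as an engineer would, in place of code of your own. Each camera call takes 0.05 s, during which the arm holds its last target. There are 200 camera calls.

## Working session

There is one attempt and no reset: what is moved stays moved. The work goes in short steps, Python scripts to look and compute and a shell command to move; the robot and the scene stay as the last step left them, time stands still between calls to the robot, and variables do not carry over. Pictures are saved under pics/ and viewed, about 12 in all and at most 16, crops included, and the job is handed in when it is done.

```bash
ls; mkdir -p pics; python3 - <<'E'
from station import env,get_image,get_calibration
import cv2
for n in("top","side"):
    im=get_image(n); cv2.imwrite(f"pics/{n}0.png",cv2.resize(im[:,:,::-1],(800,600),interpolation=cv2.INTER_CUBIC))
    print(get_calibration(n))
print(env.observe())
E
```

```text
pics
{'camera_matrix': array([[397.52849214,   0.        , 256.36842015],
       [  0.        , 397.52849214, 195.72003757],
       [  0.        ,   0.        ,   1.        ]]), 'dist_coeffs': array([0.02333117, 0.        , 0.        , 0.        , 0.        ]), 'eye': array([ 306.64071081,   14.83391732, 1047.62051429]), 'attitude': array([[ 0.0158148 , -0.98238035,  0.18622229],
       [-0.99973522, -0.01864937, -0.01347936],
       [ 0.01671479, -0.18595981, -0.98241517]])}
{'camera_matrix': array([[467.69785692,   0.        , 262.01361618],
       [  0.        , 467.69785692, 190.5342018 ],
       [  0.        ,   0.        ,   1.        ]]), 'dist_coeffs': array([-0.11406662,  0.        ,  0.        ,  0.        ,  0.        ]), 'eye': array([-223.455643  ,  693.54099896,  655.08562143]), 'attitude': array([[-0.67798969, -0.3974296 ,  0.61836857],
       [-0.73496696,  0.35233404, -0.57938269],
       [ 0.01239154, -0.84729595, -0.53097647]])}
{'time_s': 0.1, 'joint_pos': array([-1.16890102e+00,  2.64706423e-01,  1.60524908e+00,  2.46991480e-05,
        1.27370007e+00, -3.68981844e-02]), 'dq': array([ 0.00010235, -0.0035876 , -0.00367874,  0.00019971,  0.00094119,
        0.00041021]), 'joint_torque': array([ 2.10215976e-04, -5.16707611e+01, -3.68590415e+01, -6.63799051e-05,
        6.29363189e-03, -1.62473947e-05]), 'tool_pos': array([ 286.49378369, -610.37767884,  198.46102433]), 'orientation': array([[ 9.05268027e-01,  4.24840184e-01, -7.85201531e-04],
       [ 4.24840898e-01, -9.05266023e-01,  1.90778303e-03],
       [ 9.96866279e-05, -2.06064071e-03, -9.99997872e-01]]), 'ft_force': array([-0.01668145, -0.33414713,  0.19431908]), 'ft_torque': array([-0.01764113,  0.016203  , -0.01312915]), 'grip_width': 85.53214119297984}
```

View pics/top0.png

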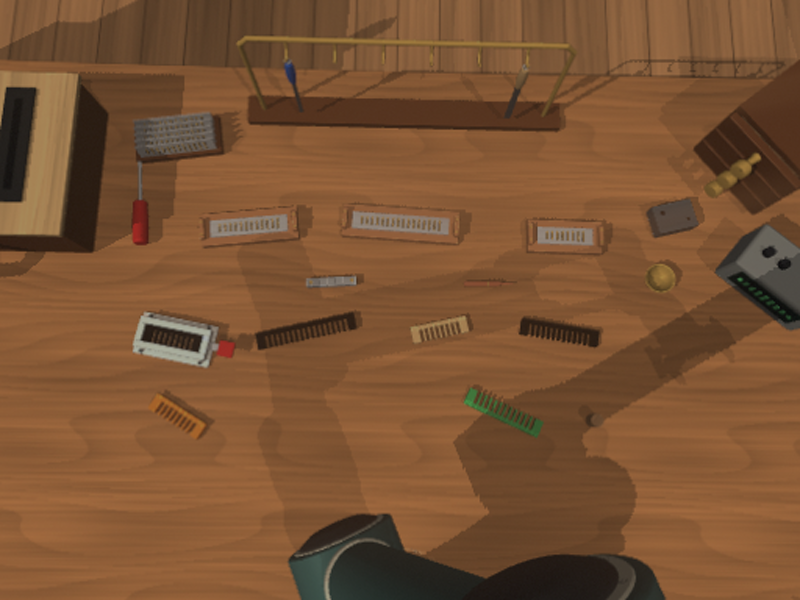

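View pics/side0.png

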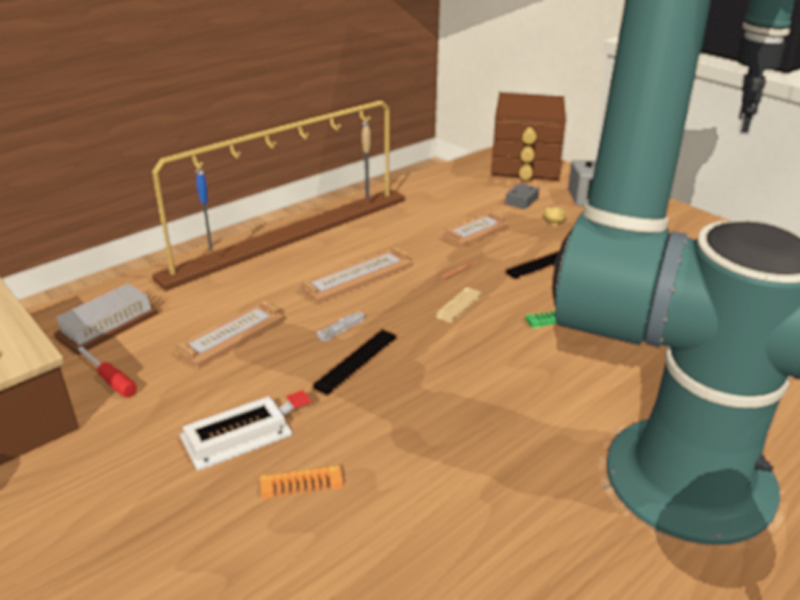

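Top view at 800x600 scale: the nest is at (178,339) and its red pad at (226,349). The ebony 16 comb is at (307,330), maple at (440,329) and ebony 12 at (559,332). The blocks are 12 at (250,226), 16 at (400,224) and 8 at (566,236). Orange (178,415) and green (503,411) are decoys.

```bash
cat > h.py <<'E'
import numpy as np,cv2
from scipy.optimize import minimize
from station import env,get_image,get_calibration,trace
def proj(cam,P):
    c=get_calibration(cam); A=np.array(c["attitude"]); R=A.T; t=-R@c["eye"]
    return cv2.projectPoints(np.asarray(P,float).reshape(-1,1,3),cv2.Rodrigues(R)[0],t,c["camera_matrix"],c["dist_coeffs"])[0][:,0]
def unproj(cam,uv,z):
    c=get_calibration(cam)
    p=cv2.undistortPoints(np.array(uv,float).reshape(-1,1,2),c["camera_matrix"],c["dist_coeffs"])[:,0]
    d=np.c_[p,np.ones(len(p))]@np.array(c["attitude"]).T
    return c["eye"]+d*((z-c["eye"][2])/d[:,2])[:,None]
def box(x,y,a,L,W,z0,z1):
    # yaw a = angle of the y(long) axis from world y
    s=np.array([[i*W/2,j*L/2] for i in(-1,1) for j in(-1,1)]); c=np.cos(a);n=np.sin(a)
    q=s@np.array([[c,n],[-n,c]])+[x,y]
    return np.array([[*p,z] for z in(z0,z1) for p in q])
def fit(masks,L,W,z0,z1):
    """masks: dict cam->bool mask; fit box silhouette"""
    S=4
    big={}
    for c,m in masks.items():
        n,lab,st,_=cv2.connectedComponentsWithStats(m.astype(np.uint8)); k=1+np.argmax(st[1:,4])
        h=cv2.convexHull(np.argwhere(lab==k)[:,::-1].astype(np.int32)); mm=np.zeros(m.shape,np.uint8); cv2.fillConvexPoly(mm,h,1)
        big[c]=cv2.resize(mm,None,fx=S,fy=S,interpolation=cv2.INTER_NEAREST)
    c0=list(masks)[0]; pts=np.argwhere(big[c0])[:,::-1]/S-.5
    w=unproj(c0,pts,(z0+z1)/2)[:,:2]; m=w.mean(0); v=np.linalg.eigh(np.cov((w-m).T))[1][:,1]
    if v[1]<0: v=-v
    a=np.arctan2(-v[0],v[1])
    def cost(p):
        e=0
        for c,b in big.items():
            h=cv2.convexHull(((proj(c,box(*(p*[1,1,.01]),L,W,z0,z1))+.5)*S).astype(np.float32))
            r=np.zeros_like(b); cv2.fillConvexPoly(r,np.round(h*16).astype(np.int32),1,shift=4)
            e+=np.sum(r!=b)/b.sum()
        return e
    r=minimize(cost,[m[0],m[1],a*100],method="Nelder-Mead",options=dict(initial_simplex=np.array([m[0],m[1],a*100])+np.array([[0,0,0],[6,0,0],[0,6,0],[0,0,6]])))
    return np.round(r.x*[1,1,.01],3),round(r.fun,3)
E
python3 - <<'E'
from h import *
vis={}
for c in("top","side"):
    get_image(c)
    for n in["comb8_mid","comb12_mid","comb16_mid","maple8_mid","block8_plate","block12_plate","block16_plate","ejector_pad","ejector"]:
        r=trace(c,n)
        for k,d in enumerate(r[:4]):
            print(c,n,round(d["conf"],2),np.round(d["centre"]),d["mask"].sum(),np.round(unproj(c,[d["centre"]],10)[0,:2]))
            vis[f"{c}|{n}|{k}"]=d["mask"]
np.savez_compressed("m0.npz",**vis)
E
```

```text
top comb8_mid 0.76 [111. 213.] 420 [451. 379.]
top comb8_mid 0.71 [112. 266.] 408 [313. 364.]
top comb12_mid 0.89 [322. 263.] 509 [ 331. -170.]
top comb12_mid 0.84 [362. 210.] 403 [ 472. -280.]
top comb12_mid 0.54 [284. 212.] 233 [461. -74.]
top comb16_mid 0.7 [198. 212.] 574 [456. 154.]
top maple8_mid 0.58 [286. 211.] 306 [464. -78.]
top maple8_mid 0.17 [255. 142.] 1610 [651.   7.]
top block8_plate 0.76 [362. 149.] 1054 [ 639. -284.]
top block12_plate 0.88 [158. 144.] 1355 [641. 271.]
top block16_plate 0.96 [256. 142.] 1602 [652.   5.]
top ejector_pad 0.71 [144. 222.] 107 [429. 293.]
side comb8_mid 0.89 [194. 308.] 465 [310. 364.]
side comb8_mid 0.58 [150. 269.] 448 [457. 369.]
side comb8_mid 0.51 [189. 254.] 113 [442. 280.]
side comb12_mid 0.69 [337. 169.] 306 [ 470. -245.]
side comb12_mid 0.61 [346. 203.] 161 [ 345. -127.]
side comb12_mid 0.35 [190. 260.] 163 [426. 288.]
side comb16_mid 0.88 [226. 229.] 749 [459. 165.]
side maple8_mid 0.8 [294. 195.] 282 [459. -57.]
side maple8_mid 0.38 [226. 230.] 640 [459. 166.]
side block8_plate 0.93 [302. 148.] 564 [ 624. -267.]
side block12_plate 0.69 [143. 214.] 1206 [639. 276.]
side block16_plate 0.66 [147. 270.] 379 [458. 374.]
side ejector_pad 0.63 [188. 256.] 157 [439. 286.]
side ejector_pad 0.59 [225. 228.] 689 [463. 164.]
side ejector_pad 0.34 [301. 146.] 562 [ 638. -274.]
side ejector 0.74 [188. 259.] 181 [433. 291.]
```

```bash
python3 - <<'E'
from h import *
M=np.load("m0.npz")
def f(n,k,*a):
    print(n,"top",*fit({"top":M[f"top|{n}|{k[0]}"]},*a),end=" ")
    if k[1] is not None: print("side",*fit({"side":M[f"side|{n}|{k[1]}"]},*a),"both",*fit({"top":M[f"top|{n}|{k[0]}"],"side":M[f"side|{n}|{k[1]}"]},*a),end="")
    print()
f("comb16_mid",(0,0),168,28,0,10)
f("comb12_mid",(1,None),132,28,0,10)
f("comb8_mid",(0,None),96,28,23.5,24)
f("maple8_mid",(0,0),96,28,0,10)
f("block8_plate",(0,0),130,58,0,24)
f("block12_plate",(0,0),166,58,0,24)
f("block16_plate",(0,None),202,58,0,24)
f("ejector_pad",(0,0),26,26,21,27.5)
# plates by colour: low saturation inside block mask
c=cv2.cvtColor(get_image("top"),cv2.COLOR_RGB2HSV)
for n,L in(("block8_plate",96),("block12_plate",132),("block16_plate",168)):
    m=M[f"top|{n}|0"]; h=cv2.dilate(m.astype(np.uint8),np.ones((3,3)))>0
    p=h&(c[:,:,1]<90); print(n,"plate",p.sum(),*fit({"top":p},L,30,15.5,16))
im=cv2.cvtColor(get_image("top"),cv2.COLOR_RGB2BGR)
# red pad by colour
m=((c[:,:,0]<6)|(c[:,:,0]>174))&(c[:,:,1]>170); m[:, :135]=0; m[:,160:]=0; m[:205]=0; m[240:]=0
print("pad",m.sum(),*fit({"top":m},26,26,21,27.5))
E
```

```text
comb16_mid top [4.60745e+02 1.59493e+02 2.27000e-01] 0.073 side [4.59799e+02 1.61049e+02 2.30000e-01] 0.084 both [4.60253e+02 1.60827e+02 2.24000e-01] 0.165
comb12_mid top [ 4.65615e+02 -2.68060e+02 -1.51000e-01] 0.064 
comb8_mid top [ 4.41680e+02  3.77004e+02 -1.69000e-01] 0.108 
maple8_mid top [ 4.66622e+02 -6.48050e+01  2.27000e-01] 0.068 side [ 4.67032e+02 -6.45190e+01  2.80000e-01] 0.073 both [ 4.66907e+02 -6.45600e+01  2.51000e-01] 0.176
block8_plate top [ 6.32114e+02 -2.81476e+02  1.20000e-02] 0.07 side [ 6.29593e+02 -2.74519e+02  4.30000e-02] 0.123 both [ 6.31620e+02 -2.78408e+02  1.90000e-02] 0.219
block12_plate top [6.37999e+02 2.64976e+02 1.15000e-01] 0.068 side [6.36866e+02 2.66615e+02 1.99000e-01] 0.2 both [6.38104e+02 2.65248e+02 1.31000e-01] 0.28
block16_plate top [ 6.48345e+02  4.36800e+00 -5.30000e-02] 0.061 
ejector_pad top [ 4.25176e+02  2.87592e+02 -2.26000e-01] 0.247 side [4.22341e+02 2.94428e+02 3.51000e-01] 0.308 both [ 4.24907e+02  2.89747e+02 -2.02000e-01] 0.637
block8_plate plate 319 [ 6.32543e+02 -2.81034e+02 -1.90000e-02] 0.054
block12_plate plate 476 [6.39003e+02 2.66546e+02 1.11000e-01] 0.068
block16_plate plate 559 [ 6.50025e+02  5.01800e+00 -5.50000e-02] 0.074
pad 92 [424.831 288.355  -0.953] 0.311
```

```bash
cat > plan.py <<'E'
import sys,numpy as np
from scipy.spatial.transform import Rotation as Ro
from station import env
# usage: plan.py x y z a   (a = yaw of comb's long axis) ; prints tool-frame shift (mm) and turn
s=env.observe(); R=np.array(s["orientation"]); p=np.array(s["tool_pos"])
x,y,z,a=map(float,sys.argv[1:5])
f=np.pi/2+a; T=np.array([[np.cos(f),np.sin(f),0],[np.sin(f),-np.cos(f),0],[0,0,-1]])
print("t",round(s["time_s"],2),"pos",p.round(1),"w",round(s["grip_width"],1),"F",np.round(s["ft_force"],1),"q",np.round(s["joint_pos"],2))
print("shift now-axes",(R.T@([x,y,z]-p)).round(1),"goal-axes",(T.T@([x,y,z]-p)).round(1),"turn",Ro.from_matrix(R.T@T).as_rotvec().round(3))
E
python3 -m inch '0 0 0 0 0 -0.1226 0;0 0 0 0 0 -0.1226 0;0 0 0 0 0 -0.1226 0;0 0 0 0 0 -0.1226 0;0 0 0 0 0 -0.1226 0;0 0 0 0 0 -0.1226 0;0 0 0 0 0 -0.1226 0.4;0 0 0 0 0 -0.1226 0.4' 30
python3 plan.py 465.6 -268 60 -0.151
```

```text
time_s: 1.87
tool_pos: [286.8, -611.1, 199.7]
orientation: [[0.145, 0.989, 0.0], [0.989, -0.145, -0.0], [0.0, 0.0, -1.0]]
ft_force: [0.0, 0.6, 0.3]
grip_width: 64.0
t 1.87 pos [ 286.8 -611.1  199.7] w 64.0 F [0.  0.6 0.3] q [-1.17  0.26  1.6   0.    1.27 -1.02]
shift now-axes [365.3 127.3 139.7] goal-axes [366.1 125.2 139.7] turn [ 0.    -0.     0.006]
```

```bash

python3 -m inch '.0365 .0127 .014 0 0 0.006 0.4;.0365 .0125 .014 0 0 0 0.4;.0365 .0125 .014 0 0 0 0.4;.0365 .0125 .014 0 0 0 0.4;.0365 .0125 .014 0 0 0 0.4;.0365 .0125 .014 0 0 0 0.4;.0365 .0125 .014 0 0 0 0.4;.0365 .0125 .014 0 0 0 0.4' | head -2
python3 -m inch '.0365 .0125 .014 0 0 0 0.4;.0365 .0125 .014 0 0 0 0.4;0 0 0 0 0 0 0.4' | head -2
python3 plan.py 465.6 -268 3 -0.151
```

```text
time_s: 2.53
tool_pos: [431.9, -336.7, 87.4]
time_s: 2.78
tool_pos: [467.5, -263.2, 56.7]
t 2.78 pos [ 467.5 -263.2   56.7] w 51.2 F [-1.1  0.4 -0.8] q [-0.56  0.14  2.03  0.    0.97 -0.41]
shift now-axes [-5.3 -0.9 53.7] goal-axes [-5.1 -1.1 53.7] turn [-0.004 -0.005 -0.002]
```

```bash

python3 -m inch '0 0 0 0 0 0 0.4;0 0 0 0 0 0 0.4' | head -2
python3 plan.py 465.6 -268 3 -0.151
```

```text
time_s: 2.95
tool_pos: [467.7, -270.2, 60.0]
t 2.95 pos [ 467.7 -270.2   60. ] w 51.2 F [ 0.1 -0.4  0.6] q [-0.57  0.14  2.03 -0.    0.97 -0.41]
shift now-axes [ 1.9 -2.4 57. ] goal-axes [ 1.9 -2.4 57. ] turn [ 0.     0.001 -0.005]
```

```bash
python3 - <<'E'
from h import *
im=get_image("top"); cv2.imwrite("pics/t1.png",cv2.resize(im[150:330,230:470,::-1],(800,600),interpolation=cv2.INTER_CUBIC))
E
```

```text
(no output)
```

View pics/t1.png

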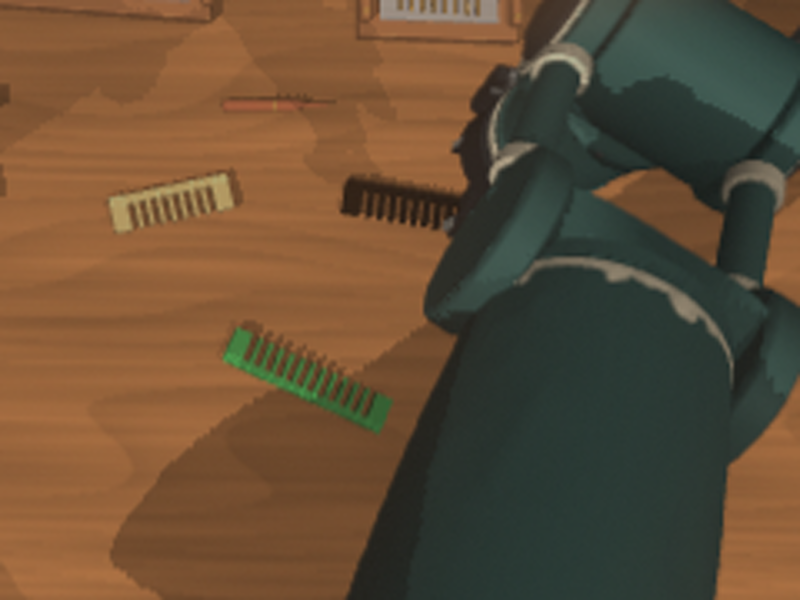

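The picture shows the gripper over the 12 comb, whose left half is still visible around (400,200). It looks aligned, so I'm going down.

```bash

python3 -m inch '.002 -.0024 .02 0 0 -.005 0.4;0 0 .02 0 0 0 0.4;0 0 .012 0 0 0 0.4;0 0 .005 0 0 0 0.4;0 0 0 0 0 0 0.4;0 0 0 0 0 0 0.4'
python3 plan.py 465.6 -268 3 -0.151
```

```text
time_s: 3.5
tool_pos: [465.4, -268.6, 3.1]
orientation: [[0.153, 0.988, 0.0], [0.988, -0.153, -0.0], [-0.0, 0.0, -1.0]]
ft_force: [0.2, -0.7, -0.0]
grip_width: 51.2
t 3.5 pos [ 465.4 -268.6    3.1] w 51.2 F [ 0.2 -0.7 -0. ] q [-0.57  0.21  2.07 -0.    0.86 -0.42]
shift now-axes [0.6 0.1 0.1] goal-axes [0.6 0.1 0.1] turn [ 0.     0.    -0.002]
```

```bash

python3 -m inch '0 0 .001 0 0 0 0.9;0 0 0 0 0 0 0.9;0 0 0 0 0 0 0.9;0 0 0 0 0 0 0.9;0 0 0 0 0 0 0.9;0 0 0 0 0 0 0.9;0 0 0 0 0 0 0.9' 30
python3 -m inch '0 0 -.02 0 0 0 0.9;0 0 -.035 0 0 0 0.9;0 0 -.035 0 0 0 0.9;0 0 0 0 0 0 .9'
python3 plan.py 639 266 92 0.113
```

```text
time_s: 4.08
tool_pos: [465.4, -267.7, 1.8]
orientation: [[0.151, 0.988, 0.0], [0.988, -0.151, -0.0], [-0.0, 0.0, -1.0]]
ft_force: [-0.2, 0.0, -0.4]
grip_width: 8.6
time_s: 4.42
tool_pos: [470.2, -270.7, 99.3]
orientation: [[0.152, 0.988, 0.011], [0.988, -0.151, -0.007], [-0.005, 0.012, -1.0]]
ft_force: [1.6, -1.0, 0.4]
grip_width: 8.4
t 4.42 pos [ 470.2 -270.7   99.3] w 8.4 F [ 1.6 -1.   0.4] q [-0.57  0.09  2.    0.    1.04 -0.42]
shift now-axes [556.1  85.4   5.4] goal-axes [514.3 228.2   7.3] turn [ 0.011  0.007 -0.265]
```

Grip width is 8.6 mm, so the comb was missed. I'll look.

```bash
python3 - <<'E'
from h import *
im=get_image("side"); cv2.imwrite("pics/s1.png",cv2.resize(im[110:260,260:460,::-1],(800,600),interpolation=cv2.INTER_CUBIC))
get_image("top")
for r in trace("top","comb12_mid"): print(r["conf"],r["centre"],r["mask"].sum())
E
```

```text
0.85 [352.8, 209.0] 290
0.8 [321.0, 260.9] 501
```

View pics/s1.png

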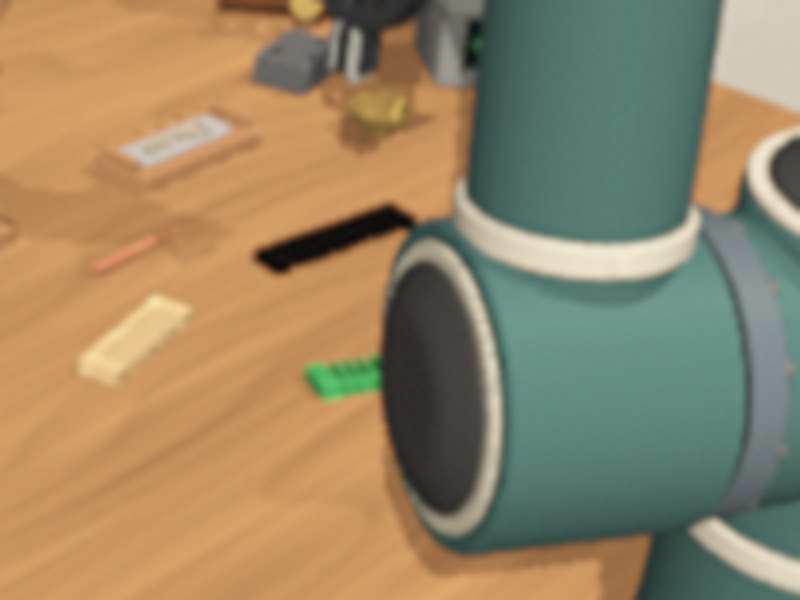

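```bash
python3 - <<'E'
from h import *
p=env.observe()["tool_pos"]; print(p, proj("side",[p]),proj("top",[p]))
im=get_image("side"); 
m=(im.max(2)<45); m[:150]=0; m[190:]=0; m[:,:315]=0; m[:,368:]=0
t=trace("top","comb12_mid")
ms=[r for r in trace("side","comb12_mid")]
for r in ms: print(r["conf"],r["centre"],r["mask"].sum())
B=[r for r in ms if np.hypot(*(np.array(r["centre"])-[337,169]))<15]
print("dark",m.sum(),*fit({"side":m},132,28,0,10))
if B: print(*fit({"side":B[0]["mask"]},132,28,0,10))
for x,y,a in((465.6,-268,-.151),): print(proj("side",box(x,y,a,132,28,10,10)),proj("top",box(x,y,a,132,28,10,10)))
M=np.load("m0.npz")
k=M["top|comb12_mid|1"]; yy,xx=np.where(k); print(xx.min(),xx.max(),yy.min(),yy.max())
k=M["side|comb12_mid|0"]; yy,xx=np.where(k); print(xx.min(),xx.max(),yy.min(),yy.max(), fit({"side":k},132,28,0,10))
v=im.copy()
for q in(box(465.6,-268,-.151,132,28,0,10)): cv2.circle(v,tuple(int(i) for i in proj("side",[q])[0]),0,(255,0,0),-1)
cv2.circle(v,tuple(int(round(i)) for i in proj("side",[p])[0]),1,(0,255,255),-1)
cv2.imwrite("pics/s2.png",cv2.resize(v[80:200,280:440,::-1],(800,600),interpolation=cv2.INTER_NEAREST))
E
```

```text
[ 465.53880802 -267.80821916   92.12511012] [[346.39322063 141.33048155]] [[366.61689835 206.72257257]]
0.62 [342.4, 168.1] 312
0.52 [347.1, 202.9] 128
dark 182 [ 4.64366e+02 -2.73374e+02 -1.05000e-01] 0.538
[ 4.65386e+02 -2.70181e+02 -1.33000e-01] 0.086
[[363.47494953 163.32537721]
 [329.10410888 175.72361684]
 [356.74894177 159.4500568 ]
 [322.5121531  171.47119476]
 [363.47494953 163.32537721]
 [329.10410888 175.72361684]
 [356.74894177 159.4500568 ]
 [322.5121531  171.47119476]] [[381.9593177  221.01429083]
 [332.27330757 212.62453319]
 [383.09293887 210.64167169]
 [333.64938315 202.32810925]
 [381.9593177  221.01429083]
 [332.27330757 212.62453319]
 [383.09293887 210.64167169]
 [333.64938315 202.32810925]]
333 382 203 221
323 356 160 178 (array([ 4.68972e+02, -2.65234e+02, -9.20000e-02]), np.float64(0.198))
```

View pics/s2.png

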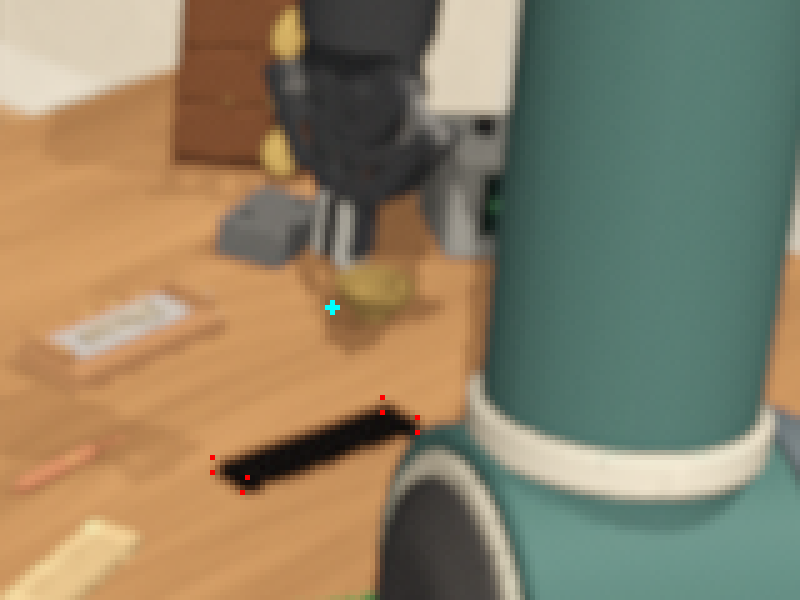

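The computed TCP projects to crop (332,307), but the real finger tips sit at about (335,262). That puts them roughly 25 mm higher than the pose says. I'll check by touching clear desk with shut fingers.

```bash

python3 -m inch '.035 0 .02 0 0 0 1;.035 0 .02 0 0 0 1;.033 0 .02 0 0 0 1;0 0 .015 0 0 0 1;0 0 0 0 0 0 1;0 0 0 0 0 0 1' |head -2
python3 -m inch '0 0 .008 0 0 0 1;0 0 0 0 0 0 1;0 0 0 0 0 0 1;0 0 0 0 0 0 1'
python3 - <<'E'
from h import *
p=env.observe()["tool_pos"]; print(p, proj("side",[p]),proj("top",[p]))
v=get_image("side")
cv2.circle(v,tuple(int(round(i)) for i in proj("side",[p])[0]),1,(0,255,255),-1)
w=get_image("top")
cv2.circle(w,tuple(int(round(i)) for i in proj("top",[p])[0]),1,(0,255,255),-1)
a=cv2.resize(v[100:220,260:360,::-1],(500,600),interpolation=cv2.INTER_NEAREST)
b=cv2.resize(w[170:250,280:330,::-1],(300,480),interpolation=cv2.INTER_NEAREST); b=cv2.copyMakeBorder(b,0,120,0,0,0)
cv2.imwrite("pics/s3.png",np.hstack([a,b]))
E
```

```text
time_s: 5.22
tool_pos: [479.0, -164.9, 14.8]
time_s: 5.55
tool_pos: [481.4, -166.8, 9.3]
orientation: [[0.153, 0.988, 0.001], [0.988, -0.153, -0.0], [-0.0, 0.001, -1.0]]
ft_force: [-0.5, 0.3, -0.9]
grip_width: 0.1
[ 481.40991967 -166.82153661    9.32518482] [[315.55357795 177.32904188]] [[319.33663334 205.06221559]]
```

View pics/s3.png

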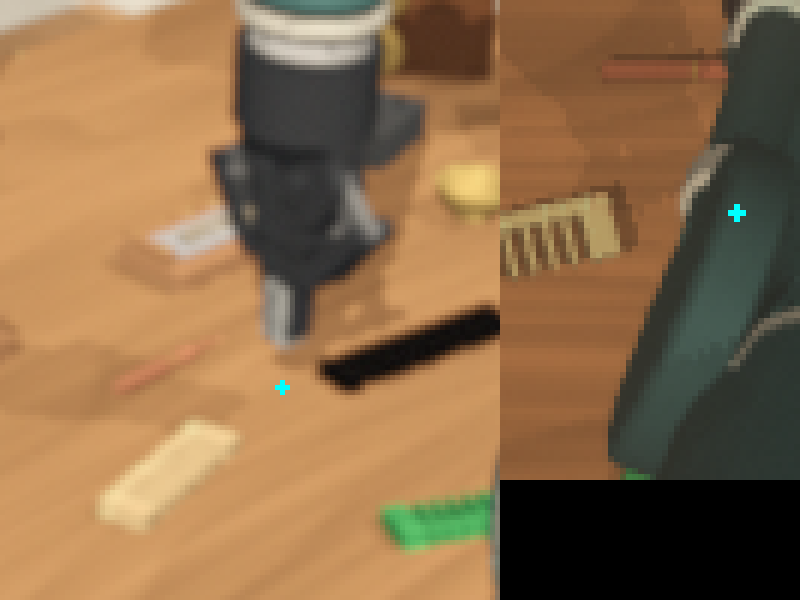

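The tips still appear about 8 px above the mark. I'll creep down until contact.

```bash
for i in 1; do
python3 -m inch '0 0 .005 0 0 0 1;0 0 0 0 0 0 1;0 0 0 0 0 0 1'|grep -A1 -E "tool_pos|force"
python3 -m inch '0 0 .004 0 0 0 1;0 0 0 0 0 0 1;0 0 0 0 0 0 1'|grep -A1 -E "tool_pos|force"
done
```

```text
tool_pos: [480.5, -165.8, 3.4]
orientation: [[0.152, 0.988, -0.001], [0.988, -0.152, 0.0], [0.0, -0.001, -1.0]]
ft_force: [0.7, -0.4, 0.2]
grip_width: -0.1
tool_pos: [480.5, -165.7, -0.7]
orientation: [[0.152, 0.988, -0.001], [0.988, -0.152, 0.0], [0.0, -0.001, -1.0]]
ft_force: [-0.3, 0.3, 0.2]
grip_width: 0.1
```

```bash

python3 -m inch '0 0 .004 0 0 0 1;0 0 0 0 0 0 1;0 0 0 0 0 0 1'|grep -E "tool_pos|force"
python3 -m inch '0 0 .004 0 0 0 1;0 0 0 0 0 0 1'|grep -E "tool_pos|force"
python3 -m inch '0 0 .003 0 0 0 1;0 0 0 0 0 0 1'|grep -E "tool_pos|force"
```

```text
tool_pos: [480.6, -165.7, -4.7]
ft_force: [-0.1, -0.1, -0.1]
tool_pos: [480.5, -165.7, -8.9]
ft_force: [-0.5, 0.3, 0.6]
tool_pos: [480.5, -165.7, -11.9]
ft_force: [0.2, -0.1, -0.6]
```

```bash

python3 -m inch '0 0 .003 0 0 0 1;0 0 0 0 0 0 1;0 0 0 0 0 0 1'|grep -E "tool_pos|force"
python3 -m inch '0 0 .002 0 0 0 1;0 0 0 0 0 0 1'|grep -E "tool_pos|force"
```

```text
tool_pos: [480.7, -165.8, -14.6]
ft_force: [0.5, -0.0, -1.0]
tool_pos: [480.8, -165.8, -16.5]
ft_force: [0.6, -0.5, 0.4]
```

```bash

python3 -m inch '0 0 .002 0 0 0 1;0 0 0 0 0 0 1'|grep -E "tool_pos|force"
python3 -m inch '0 0 .002 0 0 0 1;0 0 0 0 0 0 1'|grep -E "tool_pos|force"
python3 -m inch '0 0 .002 0 0 0 1;0 0 0 0 0 0 1'|grep -E "tool_pos|force"
```

```text
tool_pos: [480.7, -165.8, -18.6]
ft_force: [-0.1, -0.5, 0.8]
tool_pos: [480.7, -165.8, -20.7]
ft_force: [0.1, -0.3, 0.1]
tool_pos: [480.7, -165.8, -22.6]
ft_force: [-0.0, -0.1, -0.2]
```

```bash

python3 -m inch '0 0 .0015 0 0 0 1;0 0 0 0 0 0 1'|grep -E "tool_pos|force"
python3 -m inch '0 0 .0015 0 0 0 1;0 0 0 0 0 0 1'|grep -E "tool_pos|force"
python3 - <<'E'
from h import *
p=env.observe()["tool_pos"]
v=get_image("side")
for z,c in((0,(0,255,255)),(-24,(255,0,255))):
  cv2.circle(v,tuple(int(round(i)) for i in proj("side",[[p[0],p[1],z]])[0]),0,c,-1)
cv2.imwrite("pics/s4.png",cv2.resize(v[130:205,280:380,::-1],(800,600),interpolation=cv2.INTER_NEAREST))
E
```

```text
tool_pos: [480.7, -165.8, -24.1]
ft_force: [0.4, 0.7, 0.3]
tool_pos: [480.8, -165.8, -25.6]
ft_force: [0.1, 0.2, -0.2]
```

View pics/s4.png

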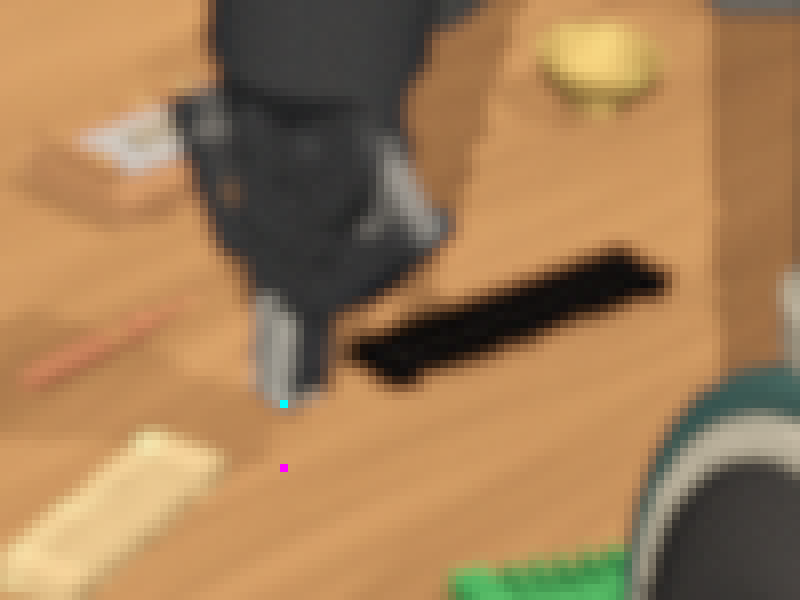

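The finger tip now sits on the mark for z=0 at crop (284,403), and x,y agree. So the reported z is about 26 mm low. I'll finish the touch.

```bash

python3 -m inch '0 0 .001 0 0 0 1;0 0 0 0 0 0 1'|grep -E "tool_pos|force"
python3 -m inch '0 0 .001 0 0 0 1;0 0 0 0 0 0 1'|grep -E "tool_pos|force"
python3 -m inch '0 0 .001 0 0 0 1;0 0 0 0 0 0 1'|grep -E "tool_pos|force"
```

```text
tool_pos: [480.8, -165.8, -26.5]
ft_force: [-0.0, -0.1, 0.4]
tool_pos: [480.8, -165.8, -27.5]
ft_force: [-0.4, 0.2, 1.0]
tool_pos: [480.8, -165.8, -28.5]
ft_force: [0.3, -0.7, 0.9]
```

```bash

python3 -m inch '0 0 .001 0 0 0 1;0 0 0 0 0 0 1'|grep -E "tool_pos|force"
python3 -m inch '0 0 .001 0 0 0 1;0 0 0 0 0 0 1'|grep -E "tool_pos|force"
python3 -m inch '0 0 .001 0 0 0 1;0 0 0 0 0 0 1'|grep -E "tool_pos|force"
```

```text
tool_pos: [480.8, -165.8, -29.5]
ft_force: [0.1, -0.1, 0.3]
tool_pos: [480.8, -165.8, -30.5]
ft_force: [1.2, 1.0, 0.6]
tool_pos: [480.8, -165.8, -31.5]
ft_force: [0.4, 0.7, 0.0]
```

```bash

python3 -m inch '0 0 .001 0 0 0 1;0 0 0 0 0 0 1'|grep -E "tool_pos|force"
python3 -m inch '0 0 .001 0 0 0 1;0 0 0 0 0 0 1'|grep -E "tool_pos|force"
python3 -m inch '0 0 .001 0 0 0 1;0 0 0 0 0 0 1'|grep -E "tool_pos|force"
python3 plan.py 465.6 -268 -26 -0.151
python3 - <<'E'
from h import *
p=env.observe()["tool_pos"]
v=get_image("side")
cv2.circle(v,tuple(int(round(i)) for i in proj("side",[[p[0],p[1],0]])[0]),0,(0,255,255),-1)
cv2.imwrite("pics/s5.png",cv2.resize(v[145:190,290:350,::-1],(800,600),interpolation=cv2.INTER_NEAREST))
E
```

```text
tool_pos: [480.9, -165.9, -31.5]
ft_force: [-2.9, 1.5, 7.3]
tool_pos: [480.9, -165.9, -31.6]
ft_force: [-6.3, 2.4, 15.7]
tool_pos: [481.0, -165.9, -31.6]
ft_force: [-9.6, 3.2, 23.9]
t 9.53 pos [ 481.  -165.9  -31.6] w 0.3 F [-9.6  3.2 23.9] q [-0.38  0.22  2.14 -0.    0.78 -0.23]
shift now-axes [-103.3    0.3   -5.7] goal-axes [-103.3    0.2   -5.6] turn [-0.001 -0.    -0.001]
```

View pics/s5.png

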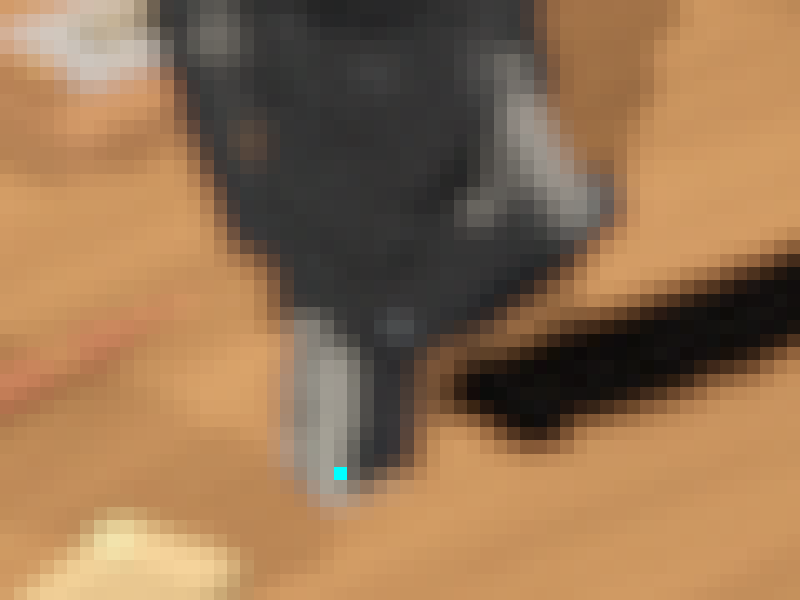

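Desk contact is at reported z = -31.5 (8 N/mm beyond), so true tip z = reported z + 31.5. I'll retry comb 12 with that offset.

```bash

python3 -m inch '0 0 -.02 0 0 0 .4;-.035 0 -.025 0 0 0 .4;-.035 0 0 0 0 0 .4;-.033 0 0 0 0 0 .4;0 0 0 0 0 0 .4;0 0 0 0 0 0 .4;0 0 0 0 0 0 .4' 30|head -2
python3 plan.py 465.6 -269 -30 -0.145
```

```text
time_s: 10.17
tool_pos: [464.9, -266.2, 9.5]
t 10.17 pos [ 464.9 -266.2    9.5] w 51.5 F [-0.2  0.9  0.5] q [-0.57  0.2   2.07  0.    0.87 -0.41]
shift now-axes [-2.7  1.1 39.5] goal-axes [-2.7  1.1 39.5] turn [-0.001 -0.001 -0.008]
```

```bash

python3 -m inch '-.0027 .001 .015 0 0 -.008 .4;0 0 .012 0 0 0 .4;0 0 .008 0 0 0 .4;0 0 .004 0 0 0 .4;0 0 0 0 0 0 .4'|grep -E "tool_pos|force"
python3 -m inch '0 0 0 0 0 0 .9;0 0 0 0 0 0 .9;0 0 0 0 0 0 .9;0 0 0 0 0 0 .9;0 0 0 0 0 0 .9' 30
python3 plan.py 465.6 -269 -30 -0.145
```

```text
tool_pos: [464.7, -267.7, -30.9]
ft_force: [0.3, -0.3, 0.4]
time_s: 11.0
tool_pos: [466.4, -269.7, -28.6]
orientation: [[0.144, 0.99, 0.001], [0.99, -0.144, -0.0], [-0.0, 0.001, -1.0]]
ft_force: [-0.6, 1.1, -0.7]
grip_width: 27.4
t 11.0 pos [ 466.4 -269.7  -28.6] w 27.4 F [-0.6  1.1 -0.7] q [-0.57  0.26  2.08  0.    0.8  -0.43]
shift now-axes [ 0.6 -0.9  1.4] goal-axes [ 0.6 -0.9  1.4] turn [0.001 0.    0.001]
```

```bash

python3 -m inch '0 0 -.01 0 0 0 .9;0 0 -.02 0 0 0 .9;0 0 -.03 0 0 0 .9;0 0 -.03 0 0 -.086 .9;0 0 0 0 0 -.086 .9;0 0 0 0 0 -.086 .9;0 0 0 0 0 0 .9;0 0 0 0 0 0 .9'
python3 plan.py 638.6 266 60 0.113
```

```text
time_s: 11.67
tool_pos: [466.0, -269.5, 61.5]
orientation: [[-0.111, 0.994, 0.0], [0.994, 0.111, -0.0], [-0.0, 0.0, -1.0]]
ft_force: [-0.1, 1.1, -1.7]
grip_width: 27.1
t 11.67 pos [ 466.  -269.5   61.5] w 27.1 F [-0.1  1.1 -1.7] q [-0.57  0.14  2.03  0.    0.98 -0.68]
shift now-axes [513.  231.    1.5] goal-axes [512.6 231.9   1.5] turn [ 0.     0.    -0.002]
```

```bash

python3 -m inch '.033 .015 0 0 0 0 .9;.033 .015 0 0 0 0 .9;.033 .015 0 0 0 0 .9;.033 .015 0 0 0 0 .9;.033 .015 0 0 0 0 .9;.033 .015 0 0 0 0 .9;.033 .015 0 0 0 0 .9;.033 .015 0 0 0 0 .9'|grep tool
python3 -m inch '.033 .015 0 0 0 0 .9;.033 .015 0 0 0 0 .9;.033 .015 0 0 0 0 .9;.033 .015 0 0 0 0 .9;.033 .015 0 0 0 0 .9;.033 .015 0 0 0 0 .9;.020 .010 0 0 0 0 .9;0 0 0 0 0 0 .9'|grep tool
python3 -m inch '0 0 0 0 0 0 .9;0 0 0 0 0 0 .9'|grep -E "tool|grip"
python3 plan.py 638.6 266 -13 0.113
python3 - <<'E'
from h import *
v=get_image("side")
cv2.imwrite("pics/s6.png",cv2.resize(v[150:270,90:250,::-1],(800,600),interpolation=cv2.INTER_CUBIC))
E
```

```text
tool_pos: [555.0, 8.2, 60.5]
tool_pos: [630.9, 239.2, 60.6]
tool_pos: [628.9, 233.8, 60.0]
grip_width: 27.1
t 13.17 pos [628.9 233.8  60. ] w 27.1 F [-0.3 -0.3 -0.3] q [ 0.32  0.37  1.74 -0.    1.04  0.21]
shift now-axes [31.  13.4 72.9] goal-axes [31.  13.2 73. ] turn [-0.002  0.001 -0.   ]
```

View pics/s6.png

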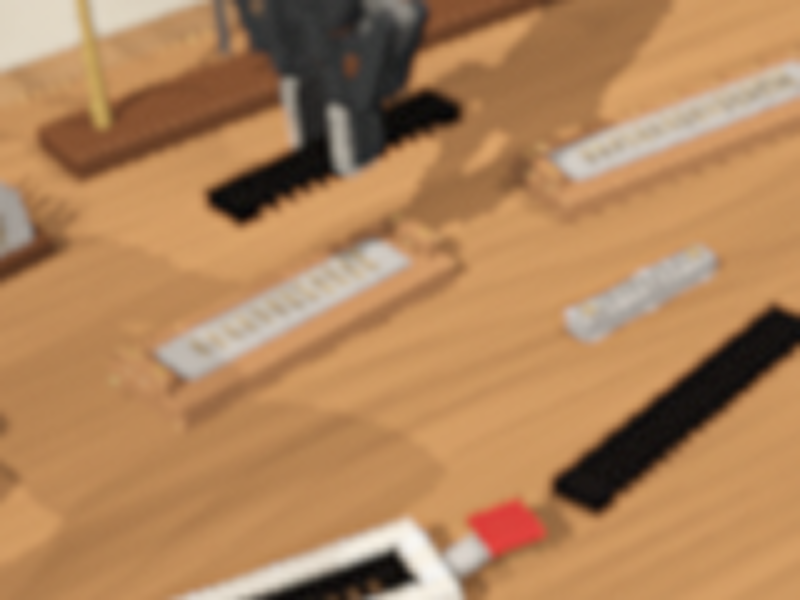

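The 12 comb is held squarely at crop (335,150), and the 12 block is at (290,310). I'll finish the transfer and set it down.

```bash

python3 -m inch '.0155 .0067 0 0 0 0 .9;.0155 .0065 .01 0 0 0 .9;0 0 .02 0 0 0 .9;0 0 .02 0 0 0 .9;0 0 .01 0 0 0 .9;0 0 0 0 0 0 .9;0 0 0 0 0 0 .9'|grep -E "tool|force"
python3 plan.py 638.6 266 -13 0.113
```

```text
tool_pos: [638.8, 265.9, 0.2]
ft_force: [-0.5, -0.6, -0.6]
t 13.8 pos [6.388e+02 2.659e+02 2.000e-01] w 27.0 F [-0.5 -0.6 -0.6] q [0.36 0.47 1.72 0.   0.96 0.25]
shift now-axes [ 0.1 -0.2 13.2] goal-axes [ 0.1 -0.2 13.2] turn [-0.002  0.    -0.   ]
```

```bash

python3 -m inch '0 0 .006 0 0 0 .9;0 0 .004 0 0 0 .9;0 0 0 0 0 0 .9;0 0 0 0 0 0 .9'|grep -E "tool|force"
python3 -m inch '0 0 .001 0 0 0 .9;0 0 0 0 0 0 .9;0 0 .001 0 0 0 .9;0 0 0 0 0 0 .9;0 0 0 0 0 0 .9'|grep -E "tool|force"
```

```text
tool_pos: [639.7, 266.7, -8.8]
ft_force: [-0.5, -0.4, -0.5]
tool_pos: [639.5, 266.8, -11.1]
ft_force: [0.1, 0.2, -0.8]
```

```bash

python3 -m inch '0 0 .001 0 0 0 .9;0 0 0 0 0 0 .9;0 0 0 0 0 0 .9'|grep -E "tool|force"
python3 -m inch '0 0 .001 0 0 0 .9;0 0 0 0 0 0 .9;0 0 0 0 0 0 .9'|grep -E "tool|force"
python3 -m inch '0 0 .001 0 0 0 .9;0 0 0 0 0 0 .9;0 0 0 0 0 0 .9'|grep -E "tool|force"
```

```text
tool_pos: [639.4, 266.7, -12.2]
ft_force: [-0.1, -0.7, -0.9]
tool_pos: [639.6, 266.8, -12.6]
ft_force: [-0.9, -1.3, 3.6]
tool_pos: [639.6, 266.8, -12.6]
ft_force: [-2.9, -1.6, 8.5]
```

Contact is at -12.6, exactly 16 mm above the grasp height, so the z offset is constant. Releasing.

```bash

python3 -m inch '0 0 -.001 0 0 0 .85;0 0 0 0 0 0 .6;0 0 0 0 0 0 .4;0 0 0 0 0 0 .4;0 0 0 0 0 0 .4;0 0 -.02 0 0 0 .4;0 0 -.03 0 0 0 .4;0 0 -.03 0 0 0 .4'|grep -E "tool|force|grip"
python3 -m inch '0 -.03 0 0 0 0 .4;0 -.04 0 0 0 0 .4;0 -.04 0 0 0 0 .4;0 -.04 0 0 0 0 .4;0 0 0 0 0 0 .4;0 0 0 0 0 0 .4'|grep -E "tool|force"
python3 - <<'E'
from h import *
v=get_image("top")
t=trace("top","comb12_mid")
for r in t: 
  print(r["conf"],r["centre"])
  if r["centre"][1]<180: print(fit({"top":r["mask"]},132,28,16,26))
cv2.imwrite("pics/t2.png",cv2.resize(v[110:260,80:280,::-1],(800,600),interpolation=cv2.INTER_CUBIC))
E
python3 plan.py 460.4 160.3 40 0.227
```

```text
tool_pos: [637.9, 266.1, 65.6]
ft_force: [0.6, 0.7, 0.3]
grip_width: 51.1
tool_pos: [486.9, 248.8, 65.6]
ft_force: [0.9, 1.5, 0.2]
0.94 [318.3, 263.0]
0.68 [166.0, 142.3]
(array([6.42420e+02, 2.32615e+02, 9.20000e-02]), np.float64(0.422))
t 16.57 pos [491.5 250.2  67.5] w 50.9 F [0.3 0.1 0.2] q [ 0.43  0.15  2.   -0.    0.99  0.31]
shift now-axes [-85.8 -41.2  27.4] goal-axes [-80.6 -50.5  27.5] turn [ 0.002 -0.    -0.113]
```

View pics/t2.png

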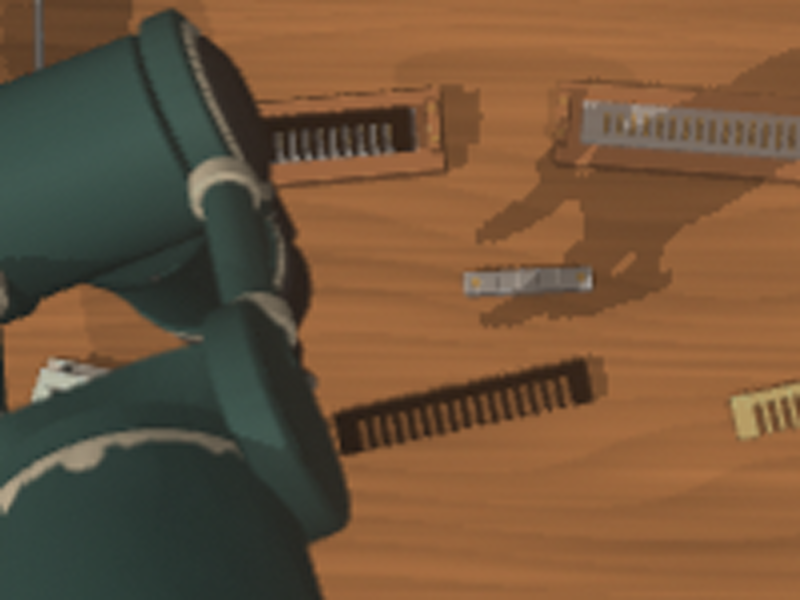

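The 12 comb lies on its plate, with its right end at crop (413,130) and centred within the cheeks. On to comb 16.

```bash

python3 -m inch '-.029 -.0137 0 0 0 0 .4;-.029 -.0137 0 0 0 0 .4;-.0278 -.0138 0 0 0 0 .4;0 0 .015 0 0 -.113 .4;0 0 .015 0 0 0 .4;0 0 .015 0 0 0 .4;0 0 0 0 0 0 .4;0 0 0 0 0 0 .4'|grep -E "tool|force|grip"
python3 plan.py 460.4 160.3 -29.5 0.227
python3 - <<'E'
from h import *
p=env.observe()["tool_pos"]; p=p+[0,0,31.5]
for c in("side",):
  v=get_image(c)
  for q in box(460.4,160.3,.227,168,28,10,10): cv2.circle(v,tuple(int(round(i)) for i in proj(c,[q])[0]),0,(255,0,0),-1)
  cv2.circle(v,tuple(int(round(i)) for i in proj(c,[p])[0]),0,(0,255,255),-1)
  cv2.imwrite("pics/s7.png",cv2.resize(v[150:270,120:280,::-1],(800,600),interpolation=cv2.INTER_NEAREST))
E
```

```text
tool_pos: [460.3, 159.7, 21.7]
ft_force: [-0.6, 0.1, -0.2]
grip_width: 51.1
t 17.23 pos [460.3 159.7  21.7] w 51.1 F [-0.6  0.1 -0.2] q [ 0.28  0.1   2.16 -0.    0.88  0.06]
shift now-axes [ 0.6  0.2 51.2] goal-axes [ 0.6  0.2 51.2] turn [-0.001  0.    -0.001]
```

View pics/s7.png

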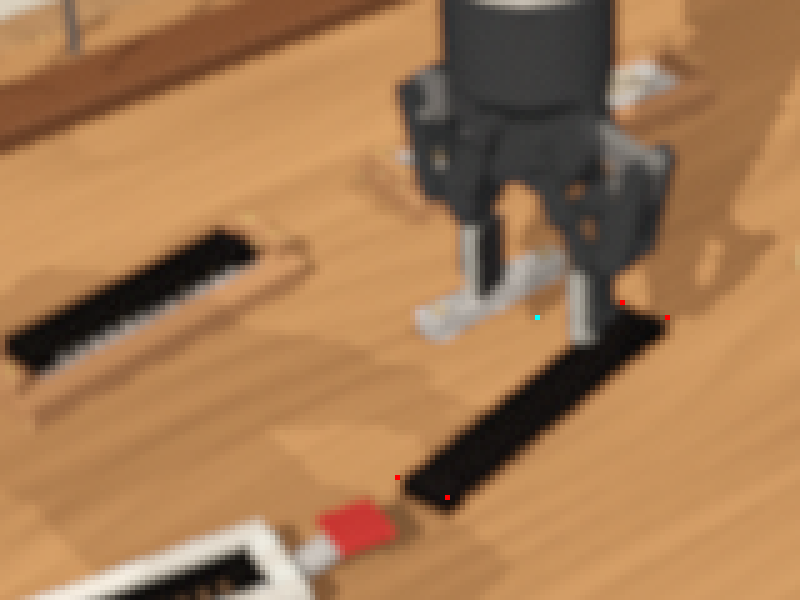

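Fingers straddle the 16 comb, and the predicted corners match within 2 px. Descending and gripping.

```bash

python3 -m inch '0 0 .018 0 0 0 .4;0 0 .018 0 0 0 .4;0 0 .010 0 0 0 .4;0 0 .005 0 0 0 .4;0 0 0 0 0 0 .4;0 0 0 0 0 0 .9;0 0 0 0 0 0 .9;0 0 0 0 0 0 .9'|grep -E "tool_pos|force"
python3 -m inch '0 0 0 0 0 0 .9;0 0 0 0 0 0 .9;0 0 -.01 0 0 0 .9;0 0 -.02 0 0 0 .9;0 0 -.03 0 0 .1 .9;0 0 -.03 0 0 .1 .9;0 0 0 0 0 .08 .9;0 0 0 0 0 0 .9'
python3 -m inch '0 0 0 0 0 0 .9;0 0 0 0 0 0 .9'|grep grip
python3 plan.py 649.2 4.7 60 -0.054
```

```text
tool_pos: [460.6, 160.2, -27.9]
ft_force: [0.2, 0.7, 0.3]
time_s: 18.62
tool_pos: [461.3, 160.3, 63.8]
orientation: [[0.055, 0.998, 0.005], [0.998, -0.055, 0.001], [0.002, 0.005, -1.0]]
ft_force: [-0.3, 0.1, -0.6]
grip_width: 27.1
grip_width: 26.9
t 18.78 pos [457.9 159.4  60. ] w 26.9 F [ 1.  -0.4 -0.2] q [ 0.28  0.04  2.14 -0.    0.97  0.33]
shift now-axes [-144.7  199.    -0.4] goal-axes [-144.1  199.4   -0. ] turn [-0.002  0.001  0.003]
```

```bash

python3 -m inch '-.0206 .0284 0 0 0 0 .9;-.0206 .0284 0 0 0 0 .9;-.0206 .0284 0 0 0 0 .9;-.0206 .0284 0 0 0 0 .9;-.0206 .0284 0 0 0 0 .9;-.0206 .0284 0 0 0 0 .9;-.0206 .0284 0 0 0 0 .9;0 0 0 0 0 0 .9'|grep -E "tool|grip"
python3 -m inch '0 0 .02 0 0 0 .9;0 0 .02 0 0 0 .9;0 0 0 0 0 0 .9;0 0 0 0 0 0 .9'|grep -E "tool|grip"
python3 plan.py 649.2 4.7 -12 -0.054
```

```text
tool_pos: [654.1, 0.9, 59.4]
grip_width: 26.9
tool_pos: [646.8, 5.4, 17.8]
grip_width: 26.9
t 19.78 pos [646.8   5.4  17.8] w 26.9 F [ 0.3  0.8 -0.8] q [-0.03  0.38  1.81  0.    0.96  0.02]
shift now-axes [-0.6  2.6 29.8] goal-axes [-0.6  2.4 29.8] turn [-0.007  0.     0.002]
```

```bash

python3 -m inch '-.0006 .002 .014 0 0 0 .9;0 0 .008 0 0 0 .9;0 0 .004 0 0 0 .9;0 0 0 0 0 0 .9;0 0 .001 0 0 0 .9;0 0 0 0 0 0 .9;0 0 0 0 0 0 .9'|grep -E "tool|force"
python3 -m inch '0 0 .001 0 0 0 .9;0 0 0 0 0 0 .9;0 0 0 0 0 0 .9'|grep -E "tool|force"
python3 -m inch '0 0 .001 0 0 0 .9;0 0 0 0 0 0 .9;0 0 0 0 0 0 .9'|grep -E "tool|force"
python3 plan.py 649.2 4.7 -13 -0.054
```

```text
tool_pos: [652.6, 4.5, -5.5]
ft_force: [-0.5, 0.5, 0.1]
tool_pos: [652.2, 4.5, -6.9]
ft_force: [0.9, -0.4, -1.1]
tool_pos: [652.0, 4.5, -8.2]
ft_force: [-0.3, -0.2, 0.1]
t 20.87 pos [652.    4.5  -8.2] w 26.6 F [-0.3 -0.2  0.1] q [-0.03  0.41  1.82  0.    0.91  0.02]
shift now-axes [ 0.1 -2.8  4.8] goal-axes [ 0.  -2.8  4.8] turn [-0.    -0.     0.001]
```

```bash

python3 -m inch '0 -.0025 .002 0 0 0 .9;0 0 .001 0 0 0 .9;0 0 0 0 0 0 .9;0 0 0 0 0 0 .9'|grep -E "tool|force"
python3 -m inch '0 0 .001 0 0 0 .9;0 0 0 0 0 0 .9;0 0 0 0 0 0 .9'|grep -E "tool|force"
python3 -m inch '0 0 .001 0 0 0 .9;0 0 0 0 0 0 .9;0 0 0 0 0 0 .9'|grep -E "tool|force"
```

```text
tool_pos: [649.3, 4.6, -11.3]
ft_force: [0.2, -0.0, -0.0]
tool_pos: [649.8, 4.6, -11.9]
ft_force: [-0.1, 0.3, 1.2]
tool_pos: [649.8, 4.6, -11.9]
ft_force: [-3.0, -0.3, 6.5]
```

Contact. I'll release, back off, and head for the ejector pad.

```bash

python3 -m inch '0 0 -.001 0 0 0 .85;0 0 0 0 0 0 .6;0 0 0 0 0 0 .4;0 0 0 0 0 0 .4;0 0 0 0 0 0 .4;0 0 -.02 0 0 0 .4;0 0 -.03 0 0 0 .4;0 0 -.03 0 0 0 .4'|grep -E "tool|force|grip"
python3 -m inch '0 -.03 0 0 0 0 1;0 -.04 0 0 0 0 1;0 -.04 0 0 0 0 1;0 -.04 0 0 0 .06 1;0 0 0 0 0 .06 1;0 0 0 0 0 0 1;0 0 0 0 0 0 1'|grep -E "tool|force"
python3 plan.py 425.3 288 30 -0.169
```

```text
tool_pos: [647.8, 4.7, 66.8]
ft_force: [1.3, -1.2, 0.4]
grip_width: 51.3
tool_pos: [500.4, 12.6, 68.4]
ft_force: [0.6, 1.0, 1.0]
t 22.95 pos [500.4  12.6  68.4] w 0.3 F [0.6 1.  1. ] q [-0.02  0.06  2.1   0.    0.98  0.15]
shift now-axes [ 258.5 -121.1   38.3] goal-axes [ 258.8 -120.3   38.4] turn [ 0.002 -0.    -0.003]
```

```bash

python3 -m inch '.0323 -.0151 .004 0 0 0 1;.0323 -.0151 .004 0 0 0 1;.0323 -.0151 .004 0 0 0 1;.0323 -.0151 .004 0 0 0 1;.0323 -.0151 .004 0 0 0 1;.0323 -.0151 .004 0 0 0 1;.0323 -.0151 .004 0 0 0 1;.0323 -.0151 .004 0 0 0 1'|grep -E "tool"
python3 -m inch '0 0 .008 0 0 0 1;0 0 .008 0 0 0 1;0 0 .005 0 0 0 1;0 0 0 0 0 0 1;0 0 0 0 0 0 1;0 0 0 0 0 0 1'|grep -E "tool|force"
python3 plan.py 425.3 288 0 -0.169
python3 - <<'E'
from h import *
p=env.observe()["tool_pos"]; p=p+[0,0,31.5]
c="side"; v=get_image(c)
for q in list(box(441.7,377,-.169,96,28,24,24))+list(box(425.3,288,-.169,26,26,27.5,27.5)): cv2.circle(v,tuple(int(round(i)) for i in proj(c,[q])[0]),0,(0,0,255),-1)
cv2.circle(v,tuple(int(round(i)) for i in proj(c,[p])[0]),0,(0,255,255),-1)
cv2.imwrite("pics/s8.png",cv2.resize(v[200:305,90:230,::-1],(800,600),interpolation=cv2.INTER_NEAREST))
E
```

```text
tool_pos: [427.2, 291.1, 36.7]
tool_pos: [426.0, 286.9, 15.0]
ft_force: [0.3, -1.0, -0.2]
t 24.12 pos [426.  286.9  15. ] w -0.2 F [ 0.3 -1.  -0.2] q [ 0.54  0.15  2.11 -0.    0.88  0.72]
shift now-axes [ 0.9 -0.9 15. ] goal-axes [ 0.9 -0.9 15. ] turn [ 0.     0.    -0.006]
```

View pics/s8.png

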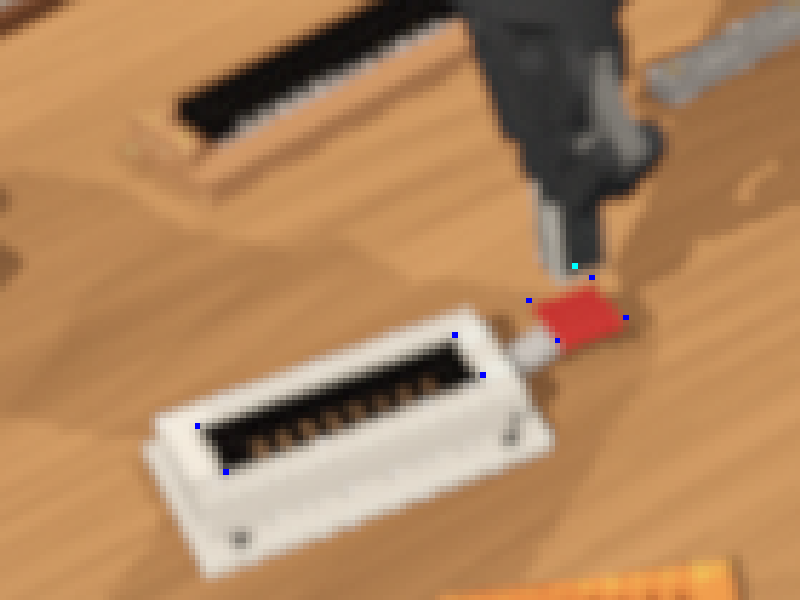

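The shut tip is just above the red pad at crop (582,318), with the nest at (340,410). The small offset is consistent with camera calibration. Pressing down.

```bash

python3 -m inch '.001 -.001 .008 0 0 0 1;0 0 .008 0 0 0 1;0 0 0 0 0 0 1;0 0 0 0 0 0 1;0 0 .003 0 0 0 1;0 0 0 0 0 0 1'|grep -E "tool|force"
python3 -m inch '0 0 .002 0 0 0 1;0 0 .002 0 0 0 1;0 0 0 0 0 0 1;0 0 0 0 0 0 1'|grep -E "tool|force"
python3 -m inch '0 0 .002 0 0 0 1;0 0 .002 0 0 0 1;0 0 0 0 0 0 1;0 0 0 0 0 0 1'|grep -E "tool|force"
```

```text
tool_pos: [424.7, 289.2, -4.2]
ft_force: [-0.0, -1.2, -0.0]
tool_pos: [424.5, 288.0, -7.5]
ft_force: [-1.0, -6.0, 6.3]
tool_pos: [424.2, 286.7, -11.7]
ft_force: [-0.3, -9.6, 8.3]
```

```bash

python3 -m inch '0 0 .002 0 0 0 1;0 0 .001 0 0 0 1;0 0 0 0 0 0 1;0 0 0 0 0 0 1'|grep -E "tool|force"
python3 -m inch '0 0 .001 0 0 0 1;0 0 .001 0 0 0 1;0 0 0 0 0 0 1;0 0 0 0 0 0 1'|grep -E "tool|force"
python3 -m inch '0 0 .001 0 0 0 1;0 0 0 0 0 0 1;0 0 0 0 0 0 1'|grep -E "tool|force"
```

```text
tool_pos: [424.0, 286.0, -14.8]
ft_force: [0.7, -12.1, 8.6]
tool_pos: [424.2, 286.0, -15.2]
ft_force: [-4.8, -15.5, 20.4]
tool_pos: [424.3, 286.0, -15.5]
ft_force: [-6.9, -15.9, 27.4]
```

The lower stop is reached, with force rising steeply at -15. I'll lift off and check that the comb is raised.

```bash

python3 -m inch '0 0 -.005 0 0 0 1;0 0 -.03 0 0 0 .4;0 0 -.03 0 0 0 .4;.0417 0 0 0 0 0 .4;.0417 0 0 0 0 0 .4;0 0 0 0 0 0 .4;0 0 0 0 0 0 .4;0 0 0 0 0 0 .4'|grep -E "tool|force"
python3 plan.py 441.7 377 0 -0.169
python3 - <<'E'
from h import *
c="side"; v=get_image(c)
for q in list(box(441.7,377,-.169,96,28,33,33)): cv2.circle(v,tuple(int(round(i)) for i in proj(c,[q])[0]),0,(255,0,0),-1)
cv2.imwrite("pics/s9.png",cv2.resize(v[200:305,90:230,::-1],(800,600),interpolation=cv2.INTER_NEAREST))
E
```

```text
tool_pos: [438.2, 370.9, 46.3]
ft_force: [0.2, -0.7, -0.2]
t 26.92 pos [438.2 370.9  46.3] w 51.1 F [ 0.2 -0.7 -0.2] q [ 0.66  0.22  1.96 -0.    0.96  0.83]
shift now-axes [ 6.7  2.5 46.3] goal-axes [ 6.6  2.5 46.3] turn [-0.001  0.001 -0.003]
```

View pics/s9.png

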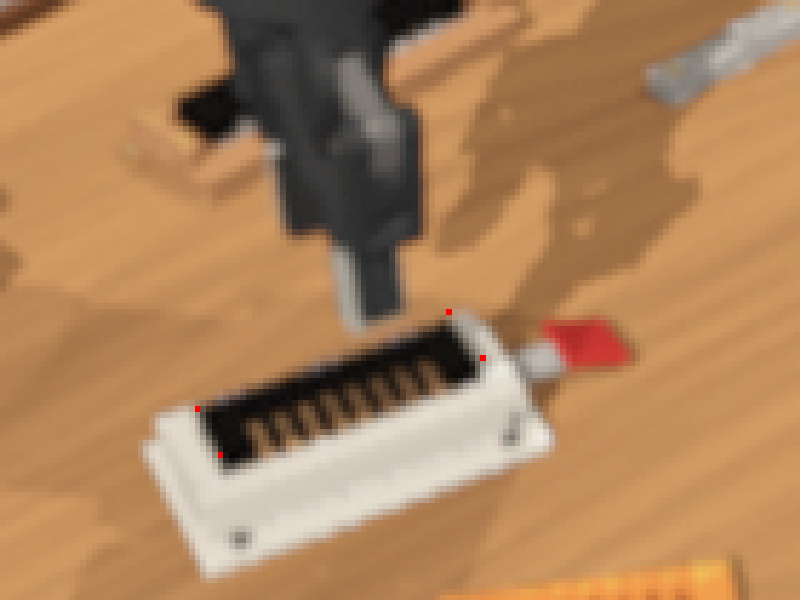

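The comb stands proud and the pad is tipped down (crop (590,345)). Gripping comb 8 above the walls.

```bash

python3 -m inch '.0066 .0025 .015 0 0 0 .4;0 0 .015 0 0 0 .4;0 0 .012 0 0 0 .4;0 0 .006 0 0 0 .4;0 0 .003 0 0 0 .4;0 0 0 0 0 0 .4;0 0 0 0 0 0 .4'|grep -E "tool|force"
python3 plan.py 441.7 377.5 -6.5 -0.169
```

```text
tool_pos: [442.6, 377.1, -3.9]
ft_force: [0.4, 0.5, -0.5]
t 27.55 pos [442.6 377.1  -3.9] w 51.5 F [ 0.4  0.5 -0.5] q [0.66 0.3  1.98 0.   0.87 0.84]
shift now-axes [ 0.3 -1.   2.6] goal-axes [ 0.3 -1.   2.6] turn [ 0.    -0.    -0.005]
```

```bash

python3 -m inch '0 -.0005 .002 0 0 0 .4;0 0 0 0 0 0 .4;0 0 0 0 0 0 .9;0 0 0 0 0 0 .9;0 0 0 0 0 0 .9;0 0 0 0 0 0 .9;0 0 0 0 0 0 .9;0 0 0 0 0 0 .9' 30|grep -E "tool|force|grip"
```

```text
tool_pos: [442.3, 377.7, -5.6]
ft_force: [-0.4, -0.7, 4.9]
grip_width: 27.1
```

```bash

python3 -m inch '0 0 -.003 0 0 0 .9;0 0 -.01 0 0 0 .9;0 0 -.02 0 0 0 .9;0 0 -.03 0 0 0 .9;0 0 -.01 0 0 -.09 .9;0 0 0 0 0 -.08 .9;0 0 0 0 0 0 .9;0 0 0 0 0 0 .9'|grep -E "tool|force|grip"
python3 plan.py 632.3 -281 60 0.0
```

```text
tool_pos: [441.9, 377.2, 67.2]
ft_force: [0.3, 0.3, -0.8]
grip_width: 27.4
t 28.88 pos [441.9 377.2  67.2] w 27.4 F [ 0.3  0.3 -0.8] q [ 0.66  0.21  1.94 -0.    1.    0.67]
shift now-axes [-657.2  194.     7.2] goal-axes [-658.2  190.4    7.2] turn [ 0.    -0.    -0.005]
```

```bash

python3 -m inch '-.0329 .0095 0 0 0 -.005 .9;-.0329 .0095 0 0 0 0 .9;-.0329 .0095 0 0 0 0 .9;-.0329 .0095 0 0 0 0 .9;-.0329 .0095 0 0 0 0 .9;-.0329 .0095 0 0 0 0 .9;-.0329 .0095 0 0 0 0 .9;-.0329 .0095 0 0 0 0 .9'|grep -E "tool|grip"
python3 -m inch '-.0329 .0095 0 0 0 0 .9;-.0329 .0095 0 0 0 0 .9;-.0329 .0095 0 0 0 0 .9;-.0329 .0095 0 0 0 0 .9;-.0329 .0095 0 0 0 0 .9;-.0329 .0095 0 0 0 0 .9;-.0329 .0095 0 0 0 0 .9;-.0329 .0095 0 0 0 0 .9'|grep -E "tool|grip"
python3 -m inch '-.0329 .0095 0 0 0 0 .9;-.0329 .0095 0 0 0 0 .9;-.0329 .0095 0 0 0 0 .9;-.0329 .0095 0 0 0 0 .9;0 0 .02 0 0 0 .9;0 0 .02 0 0 0 .9;0 0 0 0 0 0 .9;0 0 0 0 0 0 .9'|grep -E "tool|grip"
python3 plan.py 632.3 -281 -12 0.0
python3 - <<'E'
from h import *
p=env.observe()["tool_pos"]
c="side"; v=get_image(c)
cv2.imwrite("pics/s10.png",cv2.resize(v[90:195,240:380,::-1],(800,600),interpolation=cv2.INTER_CUBIC))
E
```

```text
tool_pos: [517.6, 112.5, 66.1]
grip_width: 26.7
tool_pos: [594.0, -150.2, 65.8]
grip_width: 27.0
tool_pos: [630.5, -279.3, 24.0]
grip_width: 27.0
t 30.88 pos [ 630.5 -279.3   24. ] w 27.0 F [0.5 0.  1.3] q [-0.45  0.44  1.71  0.    1.   -0.45]
shift now-axes [-1.8  2.  36. ] goal-axes [-1.7  1.8 36. ] turn [-0.006 -0.003  0.   ]
```

View pics/s10.png

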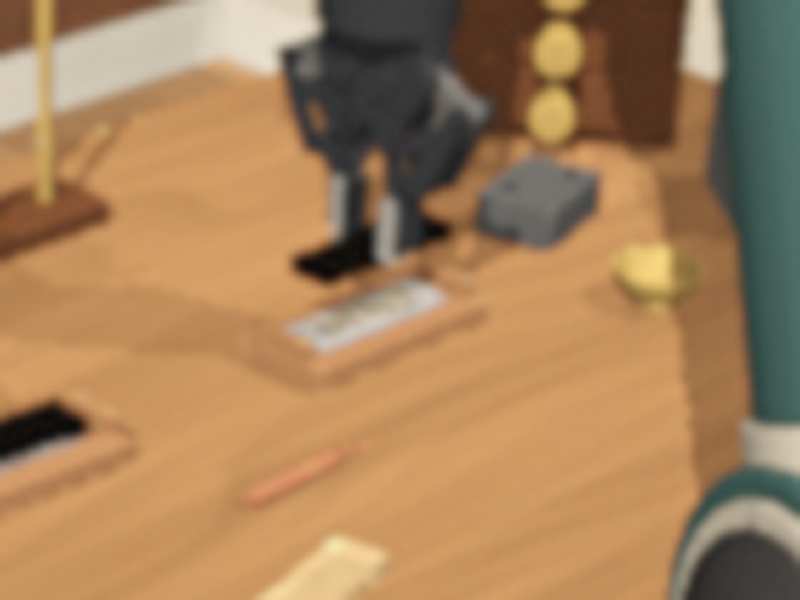

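The 8 comb is held level above its plate; its ends (295..450) match the plate's (287..445). Lowering.

```bash

python3 -m inch '-.0017 .0018 .015 0 0 0 .9;0 0 .012 0 0 0 .9;0 0 .005 0 0 0 .9;0 0 0 0 0 0 .9;0 0 0 0 0 0 .9;0 0 0 0 0 0 .9'|grep -E "tool|force"
python3 -m inch '0 0 .001 0 0 0 .9;0 0 0 0 0 0 .9;0 0 0 0 0 0 .9'|grep -E "tool|force"
python3 plan.py 632.3 -281 -12 0.0
```

```text
tool_pos: [635.1, -282.0, -4.8]
ft_force: [-0.1, -0.4, 0.6]
tool_pos: [635.1, -282.2, -5.6]
ft_force: [0.2, 0.5, -0.5]
t 31.68 pos [ 635.1 -282.2   -5.6] w 26.8 F [ 0.2  0.5 -0.5] q [-0.45  0.48  1.72  0.    0.94 -0.46]
shift now-axes [ 1.2 -2.8  6.4] goal-axes [ 1.2 -2.8  6.4] turn [0.001 0.    0.002]
```

```bash

python3 -m inch '.001 -.0025 .003 0 0 0 .9;0 0 .002 0 0 0 .9;0 0 0 0 0 0 .9;0 0 0 0 0 0 .9'|grep -E "tool|force"
python3 -m inch '0 0 .001 0 0 0 .9;0 0 0 0 0 0 .9;0 0 0 0 0 0 .9'|grep -E "tool|force"
python3 -m inch '0 0 .001 0 0 0 .9;0 0 0 0 0 0 .9;0 0 0 0 0 0 .9'|grep -E "tool|force"
```

```text
tool_pos: [631.9, -280.9, -11.5]
ft_force: [-0.1, 0.3, -0.4]
tool_pos: [632.4, -281.1, -12.1]
ft_force: [-0.6, 1.6, -0.1]
tool_pos: [632.5, -281.1, -12.2]
ft_force: [-2.7, -0.0, 5.7]
```

Contact. I'll release, retract clear of the blocks and view everything.

```bash

python3 -m inch '0 0 -.001 0 0 0 .85;0 0 0 0 0 0 .6;0 0 0 0 0 0 .4;0 0 0 0 0 0 .4;0 0 0 0 0 0 .4;0 0 -.02 0 0 0 .4;0 0 -.03 0 0 0 .4;0 0 -.04 0 0 0 .4'|grep -E "tool|force|grip"
python3 -m inch '-.03 -.025 -.02 0 0 0 .4;-.03 -.025 -.02 0 0 0 .4;-.03 -.025 -.02 0 0 0 .4;-.03 -.025 0 0 0 0 .4;-.03 -.025 0 0 0 0 .4;-.03 -.025 0 0 0 0 .4;-.03 -.025 0 0 0 0 .4;-.03 -.025 0 0 0 0 .4'|grep -E "tool|force"
python3 -m inch '-.03 -.025 0 0 0 0 .4;-.02 -.025 0 0 0 0 .4;-.02 -.025 0 0 0 0 .4;0 -.02 0 0 0 0 .4;0 0 0 0 0 0 .4;0 0 0 0 0 0 .4'|grep -E "tool|force"
python3 - <<'E'
from h import *
v=get_image("top")
B={8:(632.3,-281.2,0,96),12:(638.6,265.8,.113,132),16:(649.2,4.7,-.054,168)}
for n in(8,12,16):
  for r in trace("top",f"comb{n}_mid"):
    if r["centre"][1]<175: print(n,round(r["conf"],2),r["centre"],*fit({"top":r["mask"]},B[n][3],28,16,26))
  x,y,a,L=B[n]
# dark-pixel fit within each plate region
h=cv2.cvtColor(v,cv2.COLOR_RGB2GRAY); 
print("maple",[ (round(r["conf"],2),*fit({"top":r["mask"]},96,28,0,10)) for r in trace("top","maple8_mid")[:1]])
cv2.imwrite("pics/t3.png",cv2.resize(v[115:180,110:410,::-1],(800,173),interpolation=cv2.INTER_CUBIC))
a=cv2.resize(v[115:175,110:260,::-1],(800,320),interpolation=cv2.INTER_CUBIC);b=cv2.resize(v[115:175,260:410,::-1],(800,280),interpolation=cv2.INTER_CUBIC)
cv2.imwrite("pics/t3.png",np.vstack([a,b]))
E
```

```text
tool_pos: [629.1, -279.5, 74.3]
ft_force: [0.6, -0.2, -0.7]
grip_width: 51.3
tool_pos: [435.1, -518.1, 134.9]
ft_force: [-0.1, 0.1, -0.4]
tool_pos: [340.5, -587.3, 134.6]
ft_force: [-0.0, 0.5, -0.3]
8 0.8 [363.1, 151.7] [ 6.31697e+02 -2.78462e+02 -2.60000e-02] 0.093
12 0.66 [157.4, 139.5] [6.39304e+02 2.66683e+02 9.90000e-02] 0.067
16 0.81 [261.3, 141.6] [ 6.50091e+02  4.54600e+00 -5.50000e-02] 0.081
maple [(0.67, array([ 4.65922e+02, -6.42760e+01,  2.27000e-01]), np.float64(0.096))]
```

View pics/t3.png

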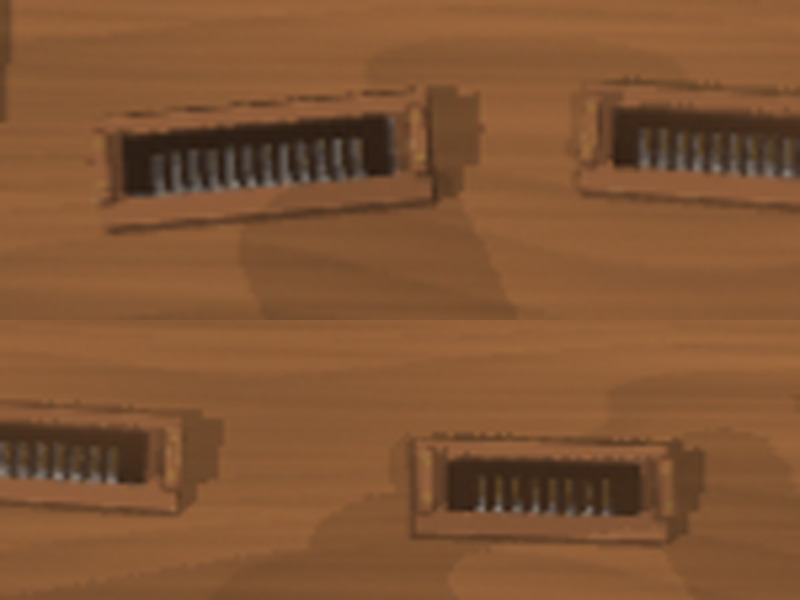

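All three combs lie level within their cheeks in the picture. The fits put them 0.8 mm (12), 0.9 mm (16) and 2.8 mm (8) from their plates, and the maple has not moved. Handing in.

```bash
python3 - <<'E'
from station import env,workorder
s=env.observe(); print(s["time_s"],s["ft_force"].round(1)); print(workorder.hand_in())
E
```

```text
34.6 [-0.9 -0.8 -0.7]
the job is handed in; nothing more can be done
None
```

The 12-, 16- and 8-hole ebony combs each lie released on the reed plate of their own length, and the job was handed in at 34.6 s. I pressed the ejector lever to its stop (about 27 N at the end) to raise the 8-hole comb before taking it.

**Last checks (top camera):**

| Comb | Distance from plate centre | Angle to plate |
|---|---|---|
| 12-hole | about 1 mm | about 0.01 rad |
| 16-hole | about 1 mm | about 0 rad |
| 8-hole | about 3 mm | about 0.03 rad |

The maple comb shifted less than 1 mm, which is within measurement noise. The gripper is clear of everything, with under 1.5 N on the wrist. I confirmed the combs' height only by contact when setting them down, and judged that they lie level from the picture.

**What failed or disagreed:**
- **First grasp:** the fingers closed on nothing at comb 12. The reported tool height was about 31.5 mm lower than the real fingertips; I found this by touching the desk and corrected for it. Contact heights at the blocks and the ejector pad agreed with that figure.
- **Side camera:** its view was off by 1–2 pixels from the top camera, within the stated calibration error.
- **Ejector lever:** I confirmed the lever down and the comb raised from force, tip height and a picture, not from a joint reading.

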